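Bolt the snack locker shut

TASK

Make the white snack locker toddler-proof: lower its raised flap until it is fully shut, slide the barrel bolt all the way across so that it runs through the keeper on the flap, and then turn the bolt's handle fully down into its notch. Leave the snack cup, steel bottle, ramekin and plate standing where they are.

Things in the scene. Friction and masses are not known exactly. Their poses are not given: they have to be found in the camera images.
- locker: Low white counter-top locker, fixed, 240 (x) by 340 (y) by 130 mm high. Origin at the centre of its underside, z up, its front faces its own -x (towards the robot). Its top from y = 50 to 170 mm is a fixed strip that carries the barrel bolt; the rest, y = -168 to 47 mm, is the flap, hinged on the line x = 110 mm at the top.
- flap (a joint): Opening angle of the flap in rad: 0 shut (flush with the strip), grows as its front edge rises; starts half raised. The hinge is stiff: the flap stays where it is left and needs only a few newtons at its front edge to be pushed down to the stop at 0.
- flap_hinge (a point): On the flap's hinge line (far edge, top surface), half-way along the flap's width.
- flap_edge (a point): Middle of the flap's front edge, top surface; moves with the flap, 235 mm from flap_hinge. The flap is a white board 14 mm thick and 215 mm wide, its underside below this point; a steel finger tab 80 mm wide and 6 mm thick juts a further 18 mm beyond the edge.
- keeper (a point): Centre of the opening in the steel keeper on the flap, 27 mm back from the front edge, close to the flap's +y side, 18 mm above the flap's top surface. The keeper stands 30 mm high over the flap and is 25 mm by 16 mm; its opening is 15 mm square for the 10 mm bolt.
- bolt (a joint): Slide of the bolt in m: 0 fully withdrawn, 0.045 fully thrown (stop). It moves along the locker's -y. It starts withdrawn to within 9 mm, stays where it is left and takes about 3 N to slide. It can be thrown through the keeper only when the flap is shut.
- handle (a joint): Angle of the bolt's handle in rad about the bolt's axis: 0 up, 1.57 fully down (level, pointing to the locker's -x, out beyond its front face). Stays where left; 2 N at the knob turns it. Slot walls 14 mm above the axis keep it up (0.15 rad play) until the bolt is within 3 mm of its stop, where a 13 mm notch in the front wall admits the 7 mm stem. Once down it locks the slide.
- knob (a point): Centre of the black ball knob, 18 mm in diameter, at the end of the brass handle, 45 mm from the bolt's axis; moves with the bolt and handle. Upright, it is 63 mm above the locker's top.
- notch (a point): Fixed point on the bolt's axis at the notch, 18 mm above the locker's top and 22 mm behind the front face (handle's foot when fully thrown; 45 mm from its foot when fully withdrawn).
- cup_mid (a point): Centre of the lime-green toddler snack cup with two side handles and a white lid, 78 mm high, 78 mm across (110 mm over the handles). Leave it alone.
- flask_mid (a point): Centre of the stainless steel bottle with black twist cap, 68 mm diameter, 200 mm high. Leave it alone.
- ramekin_mid (a point): Centre of the glass ramekin, 84 mm diameter, 45 mm high. Leave it alone.
- plate_mid (a point): Centre of the pale blue melamine plate, 170 mm diameter, 18 mm high, lying on the counter. Leave it alone.

How it is judged:
By the outcome, as a careful person would: the job done as asked, in the order asked, and still so for the second after the job is handed in, with the robot touching nothing.
It also fails if it takes over 54 s, if anything falls off the work surface, if the arm or the gripper's body presses on something with over 40 N, if the wrist force passes 120 N, or if a joint passes its speed limit or range.

ROBOT

A 6-joint arm with a two-finger parallel gripper is mounted at the origin on the work surface. World frame = base frame: x ahead of the robot, y to its left, z up, the work surface at z = 0. Lengths are in m, angles in rad, forces in N, time in s.
With the tool pointing down it reaches from about 0.2 to 0.875 m from the base axis. Payload 3.4 kg.
Tool frame: the origin (TCP) lies midway between the tips of the shut fingers; the grasp point (between the pads) lies 19 mm behind it; z points along the fingers, x is the direction in which the jaws open and shut, and the axes are right-handed (so a half turn about z gives the same grasp; the last joint's range is limited). The gripper opens to 94 mm and grips with 3 to 60 N. Pads are 16 mm wide; open, the fingers measure 119 mm over their backs; the gripper's body (75 mm by 177 mm) begins 78 mm behind the grasp point.
Start: joints at [1.216, 0.276, 1.505, -0, 1.361, -0.121], TCP at [0.133, 0.559, 0.205] pointing down, gripper open.
Joint ranges: [-2.89, 2.89], [-0.75, 2.08], [0.22, 2.7], [-1.18, 4.32], [0.11, 2.71], [-2.7, 2.7]. Speed limits (rad/s): [2.57, 2.57, 3.14, 3.14, 3.14, 3.14].

INTERFACE

Orientations are given as a rotation vector (axis times angle).
In Python, from plant import r gives the robot as it stands.
- The arm moves only by the tool carry_out, never from a script. Its argument "motion" is a list of rows, each an object of numbers: "dx", "dy", "dz": the shift along the tool's x, y, z in units of 30 mm (1.0 is 30 mm); "wx", "wy", "wz": the turn, a rotation vector about the tool's x, y, z in rad; "hand": the closure, from 0 (fully open) to 1 (shut). In form: [{"dx": .., "dy": .., "dz": .., "wx": .., "wy": .., "wz": .., "hand": ..}, ...]. A call has 1 to 8 rows; each row is the pose to reach, as a shift and turn from the pose commanded when the call began, along the tool's axes at that moment; what a row does not reach only later rows make up. A row lasts 1/12 s, in which the tool goes at most 41.7 mm and 7.16 degrees, less where a joint would pass 70% of its speed; a pose out of reach is approached as far as the arm can. A call with a gripper value outside its range is refused whole. The fingers move at their own pace and stop on an object; "squeeze" is the grip in N (left out, the last holds). Time passes only in rows, so rows that repeat a pose let the fingers close. It gives the time, the measured TCP pose, the force and the opening at its end, in the units of the state.
- r.get_obs(): the state, without advancing time (a new reading comes with each control period).
- r.snapshot(name): name is "scene" or "top" or "wrist"; returns a dict with "img" (480x640x3 uint8, blue, green, red), "intrinsics" (3x3 intrinsics, pixels), "k1" (the pictures are not rectified: a ray, as slopes to the right and down, at radius r is drawn at 1 + k1 r^2 times it, then the intrinsics apply), "cam_to_world" (4x4, takes a point from camera to world coordinates). Camera axes: x right, y down, z forward; pixel columns grow to the right and rows downward; lengths in m; the calibration is good to about 2 mm. A picture is of the moment at which its call begins. There is no depth.
- r.close_job(): hands the job in, once; it reports no verdict.
Trained networks look in the newest picture that a camera, given by its name, has taken for a name from the list of things; names that differ only in an ending like _2 or _b are one class to them, and where a whole thing is asked for, a point or a joint stands for the part that bears it (a point fixed in the world has none). Each returns a list of dicts, best first, with "conf" (0 to 1); they miss things now and then, are a little off and sometimes report something else, mostly with a low value. They report only what shows in the picture. A call takes as long as a camera call.
- r.cut_out(thing, camera): "mask" (480x640 bool, what is visible of it) and "extent" ([centre column, centre row, width, height] in pixels, round what is visible of it).
The state is a dict: "t": time; "qpos": joint angles; "joint_vel": joint speeds; "joint_efforts": joint torques, N m; "position": TCP position; "tool_rot": TCP orientation; "force": force on the tool from outside, world axes, zero at the start; "torque": the same for the moment, N m; "finger_gap": finger opening in m.
Only numpy, scipy, OpenCV 4.12 (cv2) and the standard library are available. Lean on these libraries where they do the work, as an engineer would, in place of code of your own. Each camera call takes 0.05 s, during which the arm holds its last target.

## Working session

There is one attempt and no reset: what is moved stays moved. The work goes in short steps, Python scripts to look and compute and a tool call to move; the robot and the scene stay as the last step left them, time stands still between calls to the robot, and variables do not carry over. Pictures are saved under pics/ and viewed, and the job is handed in when it is done.

Besides the shell and the picture viewer there is one more tool, called after "Emit:" as name(argument=value, ...) on one line, values as JSON. carry_out: Moves the arm, as the interface text tells. Its arguments: {"type":"object","properties":{"motion":{"type":"array","items":{"type":"object","properties":{"dx":{"type":"number"},"dy":{"type":"number"},"dz":{"type":"number"},"wx":{"type":"number"},"wy":{"type":"number"},"wz":{"type":"number"},"hand":{"type":"number"}}}},"squeeze":{"type":"number"}},"required":["motion"]}

```bash
ls -la; mkdir -p pics
python3 - <<'E'
from plant import r
import cv2,numpy as np
o=r.get_obs();print({k:np.round(v,3) for k,v in o.items()})
for n in("scene","top","wrist"):
    s=r.snapshot(n);cv2.imwrite(f"pics/{n}0.png",s["img"]);print(n,s["intrinsics"].tolist(),s["k1"],np.round(s["cam_to_world"],4).tolist())
E
```

```text
total 12
drwxr-xr-x  3 agent agent 4096 Dec  7 14:37 .
drwxr-xr-x 23 root  root  4096 Dec  7 14:37 ..
drwxr-xr-x  2 agent agent 4096 Dec  7 14:37 pics
{'t': np.float64(0.0), 'qpos': array([ 1.216,  0.277,  1.506, -0.   ,  1.361, -0.121]), 'joint_vel': array([ 0.001, -0.   ,  0.   ,  0.   ,  0.   ,  0.   ]), 'joint_efforts': array([-2.0000e-03, -4.0458e+01, -2.3722e+01,  7.0000e-02,  3.5000e-02,
       -0.0000e+00]), 'position': array([0.133, 0.559, 0.205]), 'tool_rot': array([ 2.465e+00,  1.947e+00, -2.000e-03]), 'force': array([-0.715,  0.546,  0.04 ]), 'torque': array([-0.057,  0.023, -0.038]), 'finger_gap': np.float64(0.094)}
scene [[525.076888855059, 0.0, 315.7019311747694], [0.0, 525.076888855059, 234.22665003677895], [0.0, 0.0, 1.0]] -0.13334880195314233 [[0.6827, 0.5994, -0.4179, 1.0027], [0.7306, -0.5714, 0.3739, -0.3819], [-0.0147, -0.5606, -0.828, 0.9367], [0.0, 0.0, 0.0, 1.0]]
top [[500.57921386065465, 0.0, 319.66847310495723], [0.0, 500.57921386065465, 246.01291253384412], [0.0, 0.0, 1.0]] -0.02269690347482152 [[-0.0026, -0.9869, 0.1611, 0.4222], [-0.9999, 0.0006, -0.0127, -0.0004], [0.0124, -0.1612, -0.9869, 1.2484], [0.0, 0.0, 0.0, 1.0]]
wrist [[383.7344579259726, 0.0, 319.29368801547383], [0.0, 383.7344579259726, 233.73848675156242], [0.0, 0.0, 1.0]] -0.031105660041739994 [[0.2315, 0.9426, 0.2408, 0.0631], [0.9728, -0.2239, -0.0589, 0.5754], [-0.0016, 0.2479, -0.9688, 0.3832], [0.0, 0.0, 0.0, 1.0]]
```

View pics/scene0.png

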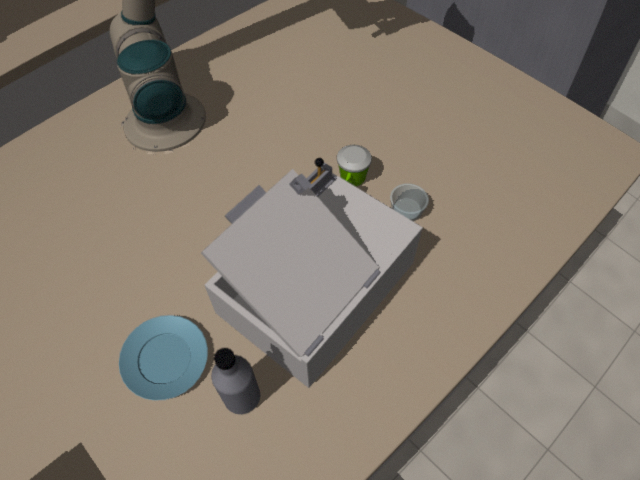

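View pics/top0.png

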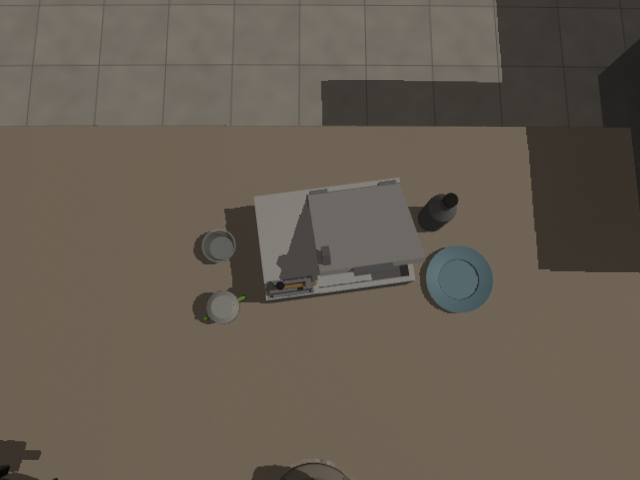

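Run:
```python
from plant import r
import numpy as np
for n in("scene","top"):
  for t in("locker","flap","flap_edge","keeper","bolt","handle","knob","cup_mid","flask_mid","ramekin_mid","plate_mid"):
    print(n,t,[(round(d["conf"],2),np.round(d["extent"]).tolist(),int(d["mask"].sum())) for d in r.cut_out(t,n)[:3]])
```

```text
scene locker [(0.82, [311.0, 271.0, 216.0, 228.0], 29531)]
scene flap [(0.71, [292.0, 263.0, 181.0, 190.0], 17831)]
scene flap_edge [(0.91, [292.0, 263.0, 181.0, 185.0], 17818)]
scene keeper []
scene bolt [(0.52, [320.0, 167.0, 15.0, 16.0], 149)]
scene handle [(0.47, [320.0, 164.0, 6.0, 18.0], 66)]
scene knob [(0.45, [318.0, 168.0, 10.0, 17.0], 99)]
scene cup_mid [(0.68, [354.0, 165.0, 34.0, 41.0], 1037), (0.59, [309.0, 271.0, 219.0, 230.0], 29463)]
scene flask_mid [(0.62, [236.0, 380.0, 46.0, 70.0], 2301)]
scene ramekin_mid [(0.97, [408.0, 200.0, 38.0, 40.0], 1024)]
scene plate_mid [(0.8, [163.0, 356.0, 86.0, 83.0], 5775), (0.66, [291.0, 262.0, 181.0, 190.0], 17572)]
top locker [(0.92, [341.0, 242.0, 174.0, 128.0], 16754)]
top flap [(0.62, [367.0, 228.0, 118.0, 94.0], 8586)]
top flap_edge [(0.64, [369.0, 228.0, 116.0, 96.0], 8667)]
top keeper [(0.88, [366.0, 228.0, 117.0, 95.0], 8465)]
top bolt [(0.62, [291.0, 286.0, 53.0, 12.0], 196)]
top handle [(0.45, [278.0, 285.0, 10.0, 4.0], 36)]
top knob [(0.46, [281.0, 286.0, 10.0, 7.0], 52)]
top cup_mid [(0.73, [225.0, 304.0, 38.0, 32.0], 901), (0.65, [279.0, 287.0, 7.0, 8.0], 32), (0.28, [461.0, 282.0, 68.0, 67.0], 3574)]
top flask_mid [(0.94, [437.0, 213.0, 38.0, 36.0], 1088)]
top ramekin_mid [(0.56, [219.0, 244.0, 36.0, 34.0], 875), (0.47, [367.0, 230.0, 114.0, 92.0], 8500)]
top plate_mid [(0.8, [460.0, 282.0, 66.0, 66.0], 3540)]
```

The scene and top views agree. The locker sits ahead with a slight yaw, and its flap is half raised. The bolt and knob are at top (281,286) and scene (319,162). The cup at top (223,307) is left of the bolt and the bottle at top (437,213) is right of the flap. I'll enlarge both views to pick the corners.

Run:
```python
import cv2
a=cv2.imread("pics/top0.png")[170:310,245:435];cv2.imwrite("pics/topc.png",cv2.resize(a,None,fx=4,fy=4,interpolation=cv2.INTER_CUBIC))
a=cv2.imread("pics/scene0.png")[140:390,195:435];cv2.imwrite("pics/scenec.png",cv2.resize(a,None,fx=2.4,fy=2.4,interpolation=cv2.INTER_CUBIC))
```

```text
(no output)
```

View pics/topc.png

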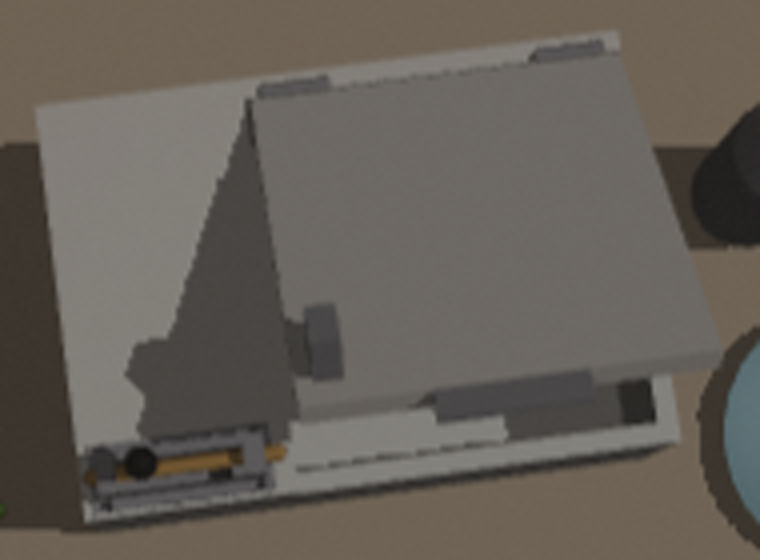

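View pics/scenec.png

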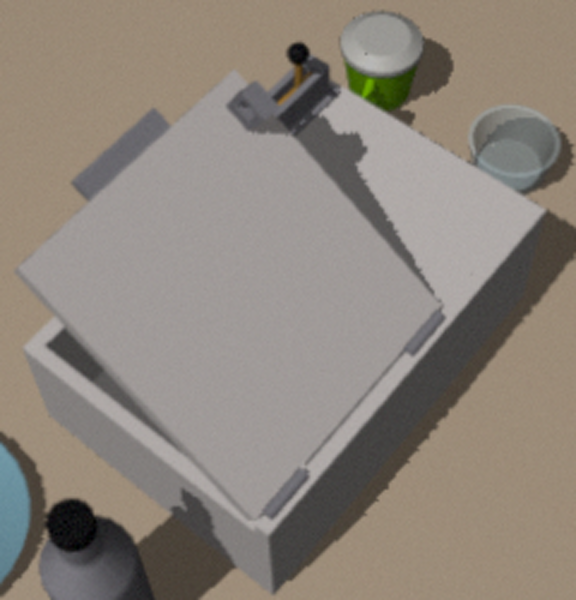

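```bash
cat > h.py <<'E'
import numpy as np,cv2
from scipy.optimize import least_squares
def proj(s,P):
    M=np.linalg.inv(np.array(s["cam_to_world"]));c=np.atleast_2d(P)@M[:3,:3].T+M[:3,3]
    return cv2.projectPoints(c.reshape(-1,1,3),np.zeros(3),np.zeros(3),np.array(s["intrinsics"]),np.array([s["k1"],0,0,0,0.]))[0].reshape(-1,2)
def ray(s,uv):
    q=cv2.undistortPoints(np.array(uv,float).reshape(-1,1,2),np.array(s["intrinsics"]),np.array([s["k1"],0,0,0,0.])).reshape(-1,2)
    T=np.array(s["cam_to_world"]);return T[:3,3],np.c_[q,np.ones(len(q))]@T[:3,:3].T
def onz(s,uv,z):
    o,d=ray(s,uv);return o+d*((z-o[2])/d[:,2])[:,None]
def W(p,L):
    L=np.atleast_2d(L);c,s=np.cos(p[2]),np.sin(p[2]);return np.c_[p[0]+c*L[:,0]-s*L[:,1],p[1]+s*L[:,0]+c*L[:,1],L[:,2]]
def fl(phi,d,y,h=0):  # flap point, d from hinge, h above top surface
    return [.11-d*np.cos(phi)+h*np.sin(phi)*1, y, .13+d*np.sin(phi)+h*np.cos(phi)]
def knob(s,a=0): return [-.098-.045*np.sin(a), None, .148+.045*np.cos(a)]
E
python3 - <<'E'
from h import *
from plant import r
S={n:r.snapshot(n) for n in("top","scene")}
T=lambda u,v:(245+u/4-.375,170+v/4-.375)
C=lambda u,v:(195+u/2.4-.3,140+v/2.4-.3)
def model(p):
    phi,ks=p[3],p[4]
    L=[[.12,.17,.13],[.12,-.17,.13],[-.12,.17,.13],[-.12,-.17,.13],fl(phi,.235,.047),fl(phi,.235,-.168),[-.098,ks,.193]]
    M=[[.12,.17,.13],[.12,-.17,.13],[-.12,-.17,.13],fl(phi,.235,.047),fl(phi,.235,-.168),[-.098,ks,.193]]
    return L,M
Z=[T(36,108),T(618,32),T(85,520),T(679,440),T(299,403),T(718,348),T(141,462)]
Y=[C(545,212),C(272,525),C(28,348),C(235,72),C(18,270),C(298,53)]
def f(p):
    L,M=model(p)
    return np.r_[(proj(S["top"],W(p,L))-Z).ravel(),(proj(S["scene"],W(p,M))-Y).ravel()]
z=least_squares(f,[.45,0,0,.5,.14],loss="soft_l1")
print(np.round(z.x,4));print(np.round(f(z.x).reshape(-1,2),1).tolist())
p=z.x
for ks in [p[4]]: print("knob",W(p,[[-.098,ks,.193]]))
print("edge",W(p,fl(p[3],.235,-.06)))
E
```

```text
[ 0.6265 -0.0461  0.1384  0.572   0.1315]
[[-0.9, -0.8], [-0.8, -1.3], [-0.3, -0.0], [1.6, -1.3], [-0.4, 0.9], [0.9, -0.3], [-0.2, -0.1], [0.8, -1.1], [-0.7, 4.9], [-3.7, -3.4], [-0.2, -0.9], [-0.1, -0.2], [0.1, 0.4]]
knob [[0.51128698 0.0706709  0.193     ]]
edge [[ 0.54800402 -0.1175638   0.25720519]]
```

```bash
cat >> h.py <<'E'
from scipy.spatial.transform import Rotation as R
P=np.array([.6265,-.0461,.1384,.572,.1315])
def go(o,L,p=P,yaw=None):
    """locker-frame TCP target L (z world) -> row numbers; tool down with jaws along locker y"""
    t=W(p,L)[0];A=R.from_rotvec(o["tool_rot"]);d=A.inv().apply(t-o["position"])/.03
    a=p[2]
    G=R.from_matrix(np.array([[-np.sin(a),np.cos(a),0],[np.cos(a),np.sin(a),0],[0,0,-1]]).T)
    w=(A.inv()*G).as_rotvec()
    print("target",np.round(t,4),"d",np.round(d,3),"w",np.round(w,3))
def st(o): 
    t=np.array(o["position"])-[P[0],P[1],0];c,s=np.cos(P[2]),np.sin(P[2])
    print("t",round(float(o["t"]),2),"loc",np.round([c*t[0]+s*t[1],-s*t[0]+c*t[1],t[2]],4),"F",np.round(o["force"],1),"gap",round(float(o["finger_gap"]),4),"rot",np.round(o["tool_rot"],3))
E
python3 - <<'E'
from h import *
from plant import r
o=r.get_obs();st(o);go(o,[-.078,-.06,.31])
E
```

```text
t 1.35 loc [-0.405   0.6677  0.2055] F [-0.4  0.5  0. ] gap 0.0938 rot [-2.465 -1.947 -0.   ]
target [ 0.5575 -0.1163  0.31  ] d [-18.632  18.976  -3.485] w [-0.    -0.    -0.372]
```

Emit:
carry_out(motion=[{"dz": -1.3,"hand": 1},{"dx": -0.7,"dy": 0.7,"dz": -2.5,"wz": -0.1,"hand": 1},{"dx": -1.5,"dy": 1.5,"dz": -3.5,"wz": -0.2,"hand": 1},{"dx": -2.4,"dy": 2.4,"dz": -3.5,"wz": -0.3,"hand": 1},{"dx": -3.3,"dy": 3.3,"dz": -3.5,"wz": -0.37,"hand": 1},{"dx": -4.2,"dy": 4.2,"dz": -3.5,"wz": -0.37,"hand": 1},{"dx": -5.1,"dy": 5.1,"dz": -3.5,"wz": -0.37,"hand": 1},{"dx": -6.0,"dy": 6.0,"dz": -3.5,"wz": -0.37,"hand": 1}], squeeze=20)

```text
invalid input
```

Run:
```python
from h import *
from plant import r
o=r.get_obs();st(o);go(o,[-.078,-.06,.31])
```

```text
t 1.35 loc [-0.405   0.6677  0.2055] F [-0.4  0.5  0. ] gap 0.0938 rot [-2.465 -1.947 -0.   ]
target [ 0.5575 -0.1163  0.31  ] d [-18.632  18.976  -3.485] w [-0.    -0.    -0.372]
```

Emit:
carry_out(motion=[{"dx": 0,"dy": 0,"dz": -1.3,"wx": 0,"wy": 0,"wz": 0,"hand": 1},{"dx": -0.7,"dy": 0.7,"dz": -2.5,"wx": 0,"wy": 0,"wz": -0.1,"hand": 1},{"dx": -1.5,"dy": 1.5,"dz": -3.5,"wx": 0,"wy": 0,"wz": -0.2,"hand": 1},{"dx": -2.4,"dy": 2.4,"dz": -3.5,"wx": 0,"wy": 0,"wz": -0.3,"hand": 1},{"dx": -3.3,"dy": 3.3,"dz": -3.5,"wx": 0,"wy": 0,"wz": -0.37,"hand": 1},{"dx": -4.2,"dy": 4.2,"dz": -3.5,"wx": 0,"wy": 0,"wz": -0.37,"hand": 1},{"dx": -5.1,"dy": 5.1,"dz": -3.5,"wx": 0,"wy": 0,"wz": -0.37,"hand": 1},{"dx": -6.0,"dy": 6.0,"dz": -3.5,"wx": 0,"wy": 0,"wz": -0.37,"hand": 1}], squeeze=20)

```text
t: 2.02
position: [0.2671, 0.341, 0.3108]
tool_rot: [2.064, 2.368, 0.002]
force: [1.5, 1.0, 0.4]
finger_gap: 0.0442
```

Run:
```python
from h import *
from plant import r
o=r.get_obs();st(o);go(o,[-.078,-.06,.31])
```

```text
t 2.02 loc [-0.3026  0.4329  0.3108] F [1.5 1.  0.4] gap 0.0442 rot [2.064e+00 2.368e+00 2.000e-03]
target [ 0.5575 -0.1163  0.31  ] d [-16.42    7.511   0.024] w [ 0.001 -0.001 -0.002]
```

Emit:
carry_out(motion=[{"dx": -1.2,"dy": 0.55,"dz": 0,"wx": 0,"wy": 0,"wz": 0,"hand": 1},{"dx": -2.4,"dy": 1.1,"dz": 0,"wx": 0,"wy": 0,"wz": 0,"hand": 1},{"dx": -3.6,"dy": 1.65,"dz": 0,"wx": 0,"wy": 0,"wz": 0,"hand": 1},{"dx": -4.8,"dy": 2.2,"dz": 0,"wx": 0,"wy": 0,"wz": 0,"hand": 1},{"dx": -6.0,"dy": 2.75,"dz": 0,"wx": 0,"wy": 0,"wz": 0,"hand": 1},{"dx": -7.2,"dy": 3.3,"dz": 0,"wx": 0,"wy": 0,"wz": 0,"hand": 1},{"dx": -8.4,"dy": 3.85,"dz": 0,"wx": 0,"wy": 0,"wz": 0,"hand": 1},{"dx": -9.6,"dy": 4.4,"dz": 0,"wx": 0,"wy": 0,"wz": 0,"hand": 1}])

```text
t: 2.68
position: [0.4371, 0.0733, 0.3108]
tool_rot: [2.065, 2.367, 0.001]
force: [1.0, 1.1, 0.1]
finger_gap: 0.0005
```

Emit:
carry_out(motion=[{"dx": -1.2,"dy": 0.55,"dz": 0,"wx": 0,"wy": 0,"wz": 0,"hand": 1},{"dx": -2.4,"dy": 1.1,"dz": 0,"wx": 0,"wy": 0,"wz": 0,"hand": 1},{"dx": -3.6,"dy": 1.65,"dz": 0,"wx": 0,"wy": 0,"wz": 0,"hand": 1},{"dx": -4.8,"dy": 2.2,"dz": 0,"wx": 0,"wy": 0,"wz": 0,"hand": 1},{"dx": -6.0,"dy": 2.75,"dz": 0,"wx": 0,"wy": 0,"wz": 0,"hand": 1},{"dx": -6.8,"dy": 3.1,"dz": 0,"wx": 0,"wy": 0,"wz": 0,"hand": 1},{"dx": -6.8,"dy": 3.1,"dz": 0,"wx": 0,"wy": 0,"wz": 0,"hand": 1}])

```text
t: 3.27
position: [0.5589, -0.1193, 0.3089]
tool_rot: [2.07, 2.362, -0.003]
force: [-0.0, 0.3, 0.2]
finger_gap: 0.0001
```

Run:
```python
from h import *
from plant import r
o=r.get_obs();st(o);go(o,[-.078,-.06,.13])
for n in("scene","wrist"): cv2.imwrite(f"pics/{n}1.png",r.snapshot(n)["img"])
```

```text
t 3.27 loc [-0.0771 -0.0632  0.3089] F [-0.   0.3  0.2] gap 0.0001 rot [ 2.07   2.362 -0.003]
target [ 0.5575 -0.1163  0.13  ] d [ 0.118 -0.029  5.963] w [-0.     0.002 -0.007]
```

View pics/scene1.png

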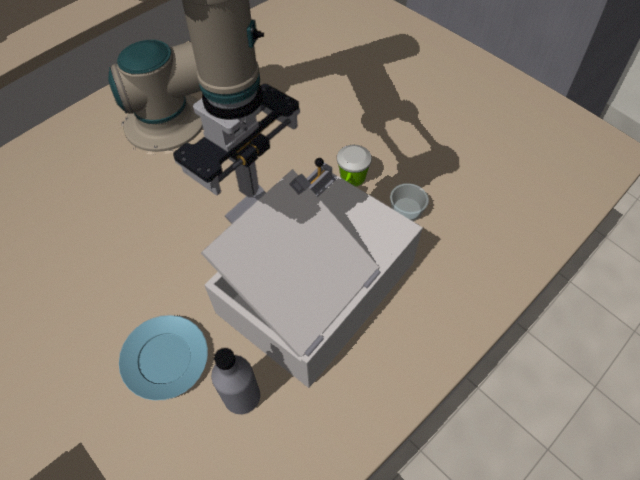

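View pics/wrist1.png

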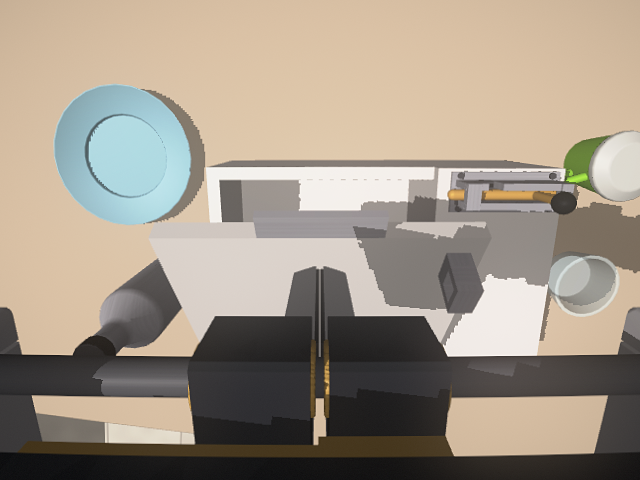

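Run:
```python
from h import *
from plant import r
p=P
for n in("scene","wrist"):
    s=r.snapshot(n);im=s["img"].copy()
    L=[[-.12,.17,.13],[-.12,-.17,.13],fl(p[3],.235,.047),fl(p[3],.235,-.168),fl(p[3],.235,-.06),fl(p[3],.2,-.06),fl(p[3],.208,.03,.018),[-.098,p[4],.193],[-.078,-.06,.13+.188*np.tan(p[3])]]
    Q=np.r_[proj(s,W(p,L)),proj(s,[r.get_obs()["position"]])]
    for q in Q: cv2.drawMarker(im,tuple(int(round(v)) for v in q),(0,0,255),0,9,1)
    cv2.imwrite(f"pics/{n}2.png",im)
```

```text
(no output)
```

View pics/wrist2.png

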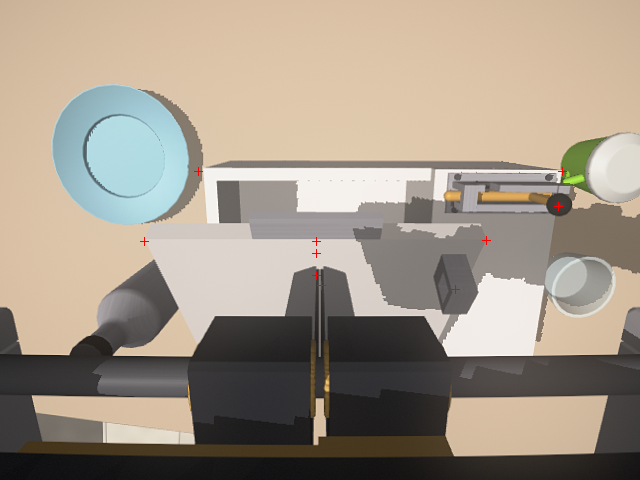

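View pics/scene2.png

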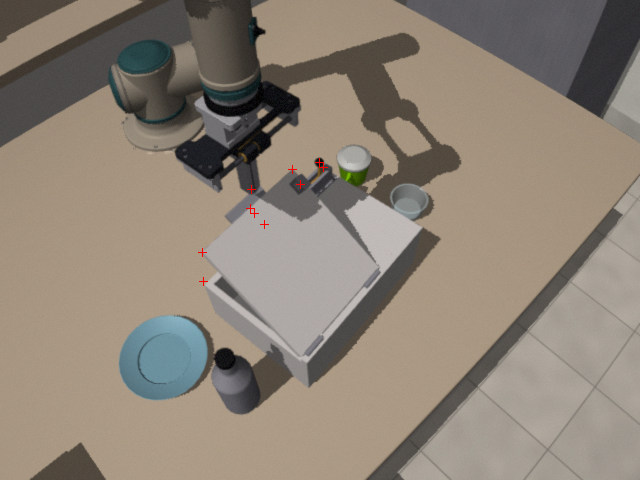

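Emit:
carry_out(motion=[{"dx": 0,"dy": 0.3,"dz": 1.0,"wx": 0,"wy": 0,"wz": 0,"hand": 1},{"dx": 0,"dy": 0.3,"dz": 1.6,"wx": 0,"wy": 0,"wz": 0,"hand": 1},{"dx": 0,"dy": 0.3,"dz": 2.2,"wx": 0,"wy": 0,"wz": 0,"hand": 1},{"dx": 0,"dy": 0.3,"dz": 2.8,"wx": 0,"wy": 0,"wz": 0,"hand": 1},{"dx": 0,"dy": 0.3,"dz": 3.4,"wx": 0,"wy": 0,"wz": 0,"hand": 1},{"dx": 0,"dy": 0.3,"dz": 4.0,"wx": 0,"wy": 0,"wz": 0,"hand": 1},{"dx": 0,"dy": 0.3,"dz": 4.6,"wx": 0,"wy": 0,"wz": 0,"hand": 1},{"dx": 0,"dy": 0.3,"dz": 5.2,"wx": 0,"wy": 0,"wz": 0,"hand": 1}])

```text
t: 4.13
position: [0.5642, -0.1115, 0.1552]
tool_rot: [2.062, 2.369, -0.0]
force: [-2.5, -0.3, 2.9]
finger_gap: 0.0006
```

Run:
```python
from h import *
from plant import r
o=r.get_obs();st(o);go(o,[-.067,-.06,.13])
```

```text
t 4.13 loc [-0.0707 -0.0562  0.1552] F [-2.5 -0.3  2.9] gap 0.0006 rot [ 2.062  2.369 -0.   ]
target [ 0.5684 -0.1148  0.13  ] d [-0.127  0.123  0.839] w [0.    0.001 0.   ]
```

Emit:
carry_out(motion=[{"dx": 0,"dy": 0,"dz": 0.25,"wx": 0,"wy": 0,"wz": 0,"hand": 1},{"dx": 0,"dy": 0,"dz": 0.5,"wx": 0,"wy": 0,"wz": 0,"hand": 1},{"dx": 0,"dy": 0,"dz": 0.7,"wx": 0,"wy": 0,"wz": 0,"hand": 1},{"dx": 0,"dy": 0,"dz": 0.8,"wx": 0,"wy": 0,"wz": 0,"hand": 1},{"dx": 0,"dy": 0,"dz": 0.84,"wx": 0,"wy": 0,"wz": 0,"hand": 1},{"dx": 0,"dy": 0,"dz": 0.86,"wx": 0,"wy": 0,"wz": 0,"hand": 1},{"dx": 0,"dy": 0,"dz": 0.86,"wx": 0,"wy": 0,"wz": 0,"hand": 1}])

```text
t: 4.72
position: [0.565, -0.1122, 0.1302]
tool_rot: [-2.065, -2.367, -0.002]
force: [-3.5, 1.7, 6.8]
finger_gap: 0.0006
```

Emit:
carry_out(motion=[{"dx": 0,"dy": 0,"dz": 0.05,"wx": 0,"wy": 0,"wz": 0,"hand": 1},{"dx": 0,"dy": 0,"dz": 0.1,"wx": 0,"wy": 0,"wz": 0,"hand": 1},{"dx": 0,"dy": 0,"dz": 0.1,"wx": 0,"wy": 0,"wz": 0,"hand": 1}])

```text
t: 4.97
position: [0.5651, -0.1122, 0.1299]
tool_rot: [2.064, 2.367, 0.003]
force: [-7.6, 4.0, 20.8]
finger_gap: 0.0006
```

The force rose to 21 N while z held at 0.130, so the flap is on its stop. Next I lift and move above the knob.

Run:
```python
from h import *
from plant import r
o=r.get_obs();st(o);go(o,[-.098,.1315,.24])
```

```text
t 4.97 loc [-0.07   -0.057   0.1299] F [-7.6  4.  20.8] gap 0.0006 rot [2.064 2.367 0.003]
target [0.5113 0.0706 0.24  ] d [ 6.282 -0.941 -3.668] w [ 0.002 -0.001 -0.002]
```

Emit:
carry_out(motion=[{"dx": 0,"dy": 0,"dz": -1.0,"wx": 0,"wy": 0,"wz": 0,"hand": 1},{"dx": 0,"dy": 0,"dz": -2.2,"wx": 0,"wy": 0,"wz": 0,"hand": 0.5},{"dx": 0.6,"dy": -0.2,"dz": -3.3,"wx": 0,"wy": 0,"wz": 0,"hand": 0.3},{"dx": 1.8,"dy": -0.4,"dz": -3.8,"wx": 0,"wy": 0,"wz": 0,"hand": 0.3},{"dx": 3.0,"dy": -0.6,"dz": -3.8,"wx": 0,"wy": 0,"wz": 0,"hand": 0.3},{"dx": 4.2,"dy": -0.8,"dz": -3.8,"wx": 0,"wy": 0,"wz": 0,"hand": 0.3},{"dx": 5.4,"dy": -0.94,"dz": -3.8,"wx": 0,"wy": 0,"wz": 0,"hand": 0.3},{"dx": 6.28,"dy": -0.94,"dz": -3.8,"wx": 0,"wy": 0,"wz": 0,"hand": 0.3}])

```text
t: 5.63
position: [0.5111, 0.0722, 0.2407]
tool_rot: [2.064, 2.367, 0.004]
force: [0.2, 0.2, -0.3]
finger_gap: 0.0435
```

Run:
```python
from h import *
from plant import r
for n in("scene","wrist","top"):
    s=r.snapshot(n);im=s["img"].copy()
    L=[[-.12,.17,.13],[-.12,-.17,.13],fl(0,.235,.047),fl(0,.235,-.168),[-.098,P[4],.193]]
    for q in proj(s,W(P,L)): cv2.drawMarker(im,tuple(int(round(v)) for v in q),(0,0,255),0,7,1)
    cv2.imwrite(f"pics/{n}3.png",im)
a=cv2.imread("pics/top3.png")[170:310,245:435];cv2.imwrite("pics/top3c.png",cv2.resize(a,None,fx=4,fy=4,interpolation=cv2.INTER_CUBIC))
o=r.get_obs();st(o);go(o,[-.098,.1315,.181])
```

```text
t 5.78 loc [-0.0971  0.1321  0.2404] F [ 0.5 -0.9  0.2] gap 0.0559 rot [2.06  2.37  0.003]
target [0.5113 0.0706 0.181 ] d [-0.018 -0.037  1.981] w [0.003 0.    0.001]
```

View pics/wrist3.png

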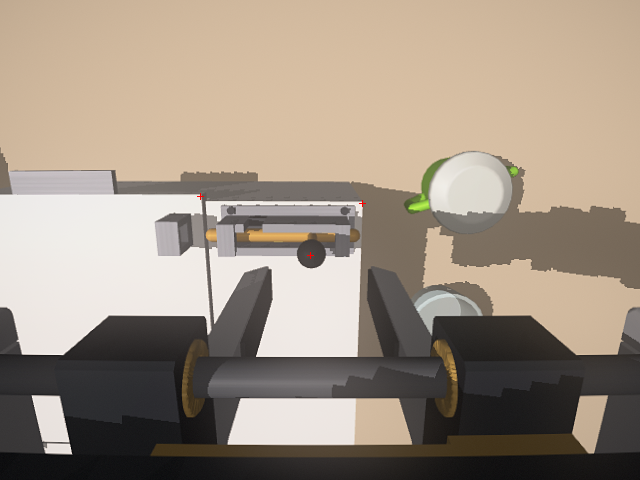

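View pics/scene3.png

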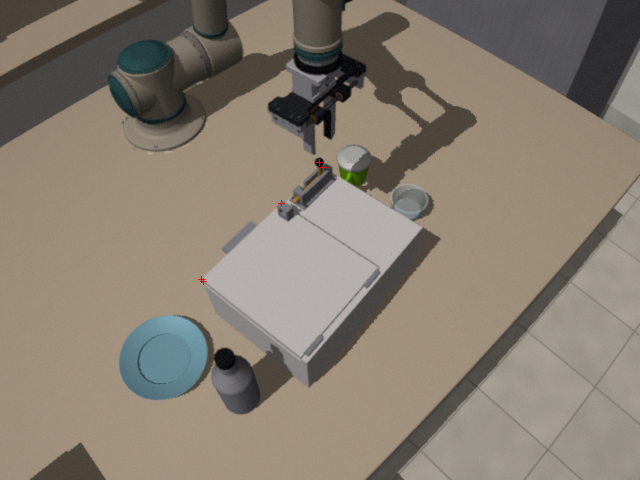

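View pics/top3c.png

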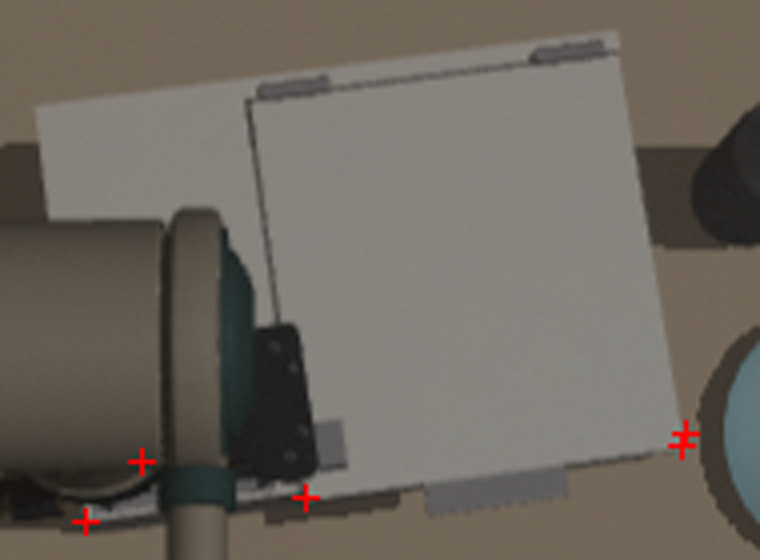

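The wrist view shows the knob at (311,254) centred between the fingers and exactly on the model marker. The flap lies flush. I'll lower and grip the ball.

Emit:
carry_out(motion=[{"dx": 0,"dy": -0.04,"dz": 0.8,"wx": 0,"wy": 0,"wz": 0,"hand": 0.4},{"dx": 0,"dy": -0.04,"dz": 1.5,"wx": 0,"wy": 0,"wz": 0,"hand": 0.5},{"dx": 0,"dy": -0.04,"dz": 2.05,"wx": 0,"wy": 0,"wz": 0,"hand": 0.6},{"dx": 0,"dy": -0.04,"dz": 2.05,"wx": 0,"wy": 0,"wz": 0,"hand": 0.8},{"dx": 0,"dy": -0.04,"dz": 2.05,"wx": 0,"wy": 0,"wz": 0,"hand": 1},{"dx": 0,"dy": -0.04,"dz": 2.05,"wx": 0,"wy": 0,"wz": 0,"hand": 1},{"dx": 0,"dy": -0.04,"dz": 2.05,"wx": 0,"wy": 0,"wz": 0,"hand": 1},{"dx": 0,"dy": -0.04,"dz": 2.05,"wx": 0,"wy": 0,"wz": 0,"hand": 1}], squeeze=12)

```text
t: 6.45
position: [0.5118, 0.0699, 0.1794]
tool_rot: [2.065, 2.366, 0.005]
force: [0.7, 1.5, 1.0]
finger_gap: 0.0168
```

Run:
```python
from h import *
from plant import r
o=r.get_obs();st(o)
cv2.imwrite("pics/wrist4.png",r.snapshot("wrist")["img"])
```

```text
t 6.45 loc [-0.0976  0.1307  0.1794] F [0.7 1.5 1. ] gap 0.0168 rot [2.065 2.366 0.005]
```

View pics/wrist4.png

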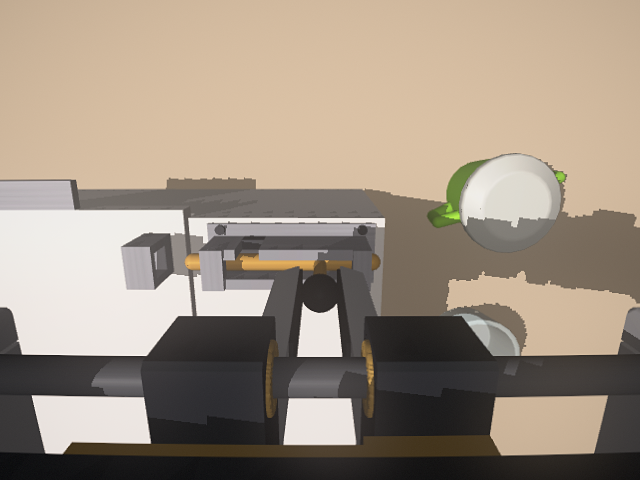

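The ball is held with a 17 mm gap. Next I slide towards locker −y.

Emit:
carry_out(motion=[{"dx": -0.15,"dy": 0,"dz": 0,"wx": 0,"wy": 0,"wz": 0,"hand": 1},{"dx": -0.3,"dy": 0,"dz": 0,"wx": 0,"wy": 0,"wz": 0,"hand": 1},{"dx": -0.45,"dy": 0,"dz": 0,"wx": 0,"wy": 0,"wz": 0,"hand": 1},{"dx": -0.6,"dy": 0,"dz": 0,"wx": 0,"wy": 0,"wz": 0,"hand": 1},{"dx": -0.75,"dy": 0,"dz": 0,"wx": 0,"wy": 0,"wz": 0,"hand": 1},{"dx": -0.9,"dy": 0,"dz": 0,"wx": 0,"wy": 0,"wz": 0,"hand": 1},{"dx": -1.05,"dy": 0,"dz": 0,"wx": 0,"wy": 0,"wz": 0,"hand": 1},{"dx": -1.15,"dy": 0,"dz": 0,"wx": 0,"wy": 0,"wz": 0,"hand": 1}])

```text
t: 7.17
position: [0.5163, 0.0348, 0.1793]
tool_rot: [2.064, 2.366, 0.003]
force: [0.6, 2.5, 6.6]
finger_gap: 0.0169
```

Run:
```python
from h import *
from plant import r
o=r.get_obs();st(o)
cv2.imwrite("pics/wrist5.png",r.snapshot("wrist")["img"])
```

```text
t 7.17 loc [-0.098   0.0953  0.1793] F [0.6 2.5 6.6] gap 0.0169 rot [2.064 2.366 0.003]
```

View pics/wrist5.png

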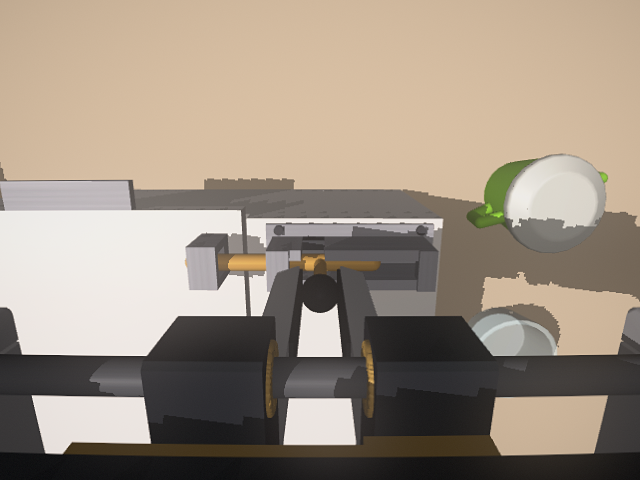

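The bolt now shows on both sides of the keeper. I'll keep sliding in small steps to the stop.

Emit:
carry_out(motion=[{"dx": -0.05,"dy": 0,"dz": 0,"wx": 0,"wy": 0,"wz": 0,"hand": 1},{"dx": -0.1,"dy": 0,"dz": 0,"wx": 0,"wy": 0,"wz": 0,"hand": 1},{"dx": -0.15,"dy": 0,"dz": 0,"wx": 0,"wy": 0,"wz": 0,"hand": 1},{"dx": -0.18,"dy": 0,"dz": 0,"wx": 0,"wy": 0,"wz": 0,"hand": 1},{"dx": -0.18,"dy": 0,"dz": 0,"wx": 0,"wy": 0,"wz": 0,"hand": 1}])

```text
t: 7.63
position: [0.5168, 0.0307, 0.1793]
tool_rot: [2.066, 2.366, 0.005]
force: [0.5, 4.5, 6.8]
finger_gap: 0.0169
```

Run:
```python
from h import *
from plant import r
o=r.get_obs();st(o)
```

```text
t 7.63 loc [-0.098   0.0912  0.1793] F [0.5 4.5 6.8] gap 0.0169 rot [2.066 2.366 0.005]
```

Emit:
carry_out(motion=[{"dx": -0.05,"dy": 0,"dz": 0,"wx": 0,"wy": 0,"wz": 0,"hand": 1},{"dx": -0.1,"dy": 0,"dz": 0,"wx": 0,"wy": 0,"wz": 0,"hand": 1},{"dx": -0.15,"dy": 0,"dz": 0,"wx": 0,"wy": 0,"wz": 0,"hand": 1},{"dx": -0.15,"dy": 0,"dz": 0,"wx": 0,"wy": 0,"wz": 0,"hand": 1}])

```text
t: 7.97
position: [0.5165, 0.0302, 0.1793]
tool_rot: [-2.063, -2.361, -0.013]
force: [0.4, 13.3, 8.1]
finger_gap: 0.0172
```

Run:
```python
from h import *
from plant import r
o=r.get_obs();st(o)
cv2.imwrite("pics/wrist6.png",r.snapshot("wrist")["img"][180:340,160:480].repeat(2,0).repeat(2,1))
```

```text
t 7.97 loc [-0.0984  0.0907  0.1793] F [ 0.4 13.3  8.1] gap 0.0172 rot [-2.063 -2.361 -0.013]
```

View pics/wrist6.png

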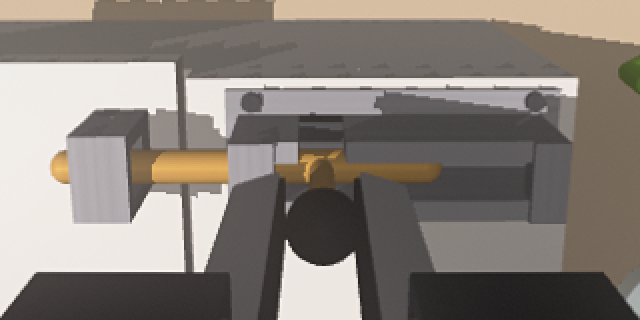

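The slide stalled with the force at 13 N after about 40 mm of travel, and the handle foot is opposite the notch at (320,125) in the crop. Next I turn the handle down along its 45 mm arc.

Emit:
carry_out(motion=[{"dx": 0.06,"dy": -0.22,"dz": 0.02,"wx": 0,"wy": 0,"wz": 0,"hand": 1},{"dx": 0.06,"dy": -0.44,"dz": 0.07,"wx": 0,"wy": 0,"wz": 0,"hand": 1},{"dx": 0.06,"dy": -0.65,"dz": 0.15,"wx": 0,"wy": 0,"wz": 0,"hand": 1},{"dx": 0.06,"dy": -0.85,"dz": 0.26,"wx": 0,"wy": 0,"wz": 0,"hand": 1},{"dx": 0.06,"dy": -1.08,"dz": 0.46,"wx": 0,"wy": 0,"wz": 0,"hand": 1}])

```text
t: 8.43
position: [0.4834, 0.0259, 0.1645]
tool_rot: [-2.063, -2.363, -0.007]
force: [-0.1, 9.7, 2.3]
finger_gap: 0.0166
```

Run:
```python
from h import *
from plant import r
o=r.get_obs();st(o);print(np.round(o["torque"],2))
cv2.imwrite("pics/wrist7.png",r.snapshot("wrist")["img"][180:340,160:480].repeat(2,0).repeat(2,1))
```

```text
t 8.43 loc [-0.1318  0.0911  0.1645] F [-0.1  9.7  2.3] gap 0.0166 rot [-2.063 -2.363 -0.007]
[ 1.77 -0.08  0.01]
```

View pics/wrist7.png

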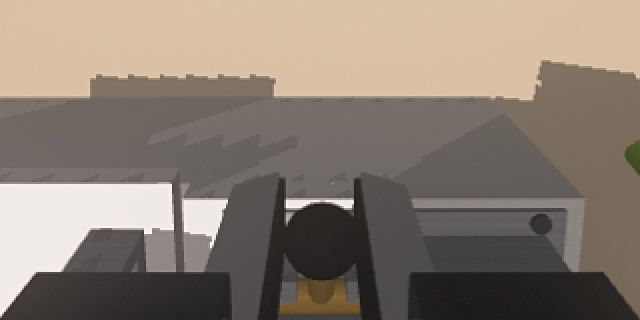

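Emit:
carry_out(motion=[{"dx": 0.0,"dy": -0.14,"dz": 0.17,"wx": 0,"wy": 0,"wz": 0,"hand": 1},{"dx": 0.0,"dy": -0.26,"dz": 0.36,"wx": 0,"wy": 0,"wz": 0,"hand": 1},{"dx": 0.0,"dy": -0.34,"dz": 0.57,"wx": 0,"wy": 0,"wz": 0,"hand": 1},{"dx": 0.0,"dy": -0.4,"dz": 0.79,"wx": 0,"wy": 0,"wz": 0,"hand": 1},{"dx": 0.0,"dy": -0.42,"dz": 1.04,"wx": 0,"wy": 0,"wz": 0,"hand": 1},{"dx": 0.0,"dy": -0.42,"dz": 1.1,"wx": 0,"wy": 0,"wz": 0,"hand": 1},{"dx": 0.0,"dy": -0.42,"dz": 1.13,"wx": 0,"wy": 0,"wz": 0,"hand": 1}])

```text
t: 9.07
position: [0.4692, 0.024, 0.1295]
tool_rot: [-2.062, -2.36, -0.002]
force: [-2.6, 10.3, 4.7]
finger_gap: 0.0171
```

Run:
```python
from h import *
from plant import r
o=r.get_obs();st(o);print(np.round(o["torque"],2))
cv2.imwrite("pics/wrist8.png",r.snapshot("wrist")["img"])
```

```text
t 9.07 loc [-0.1461  0.0911  0.1295] F [-2.6 10.3  4.7] gap 0.0171 rot [-2.062e+00 -2.360e+00 -2.000e-03]
[1.77 0.43 0.02]
```

View pics/wrist8.png

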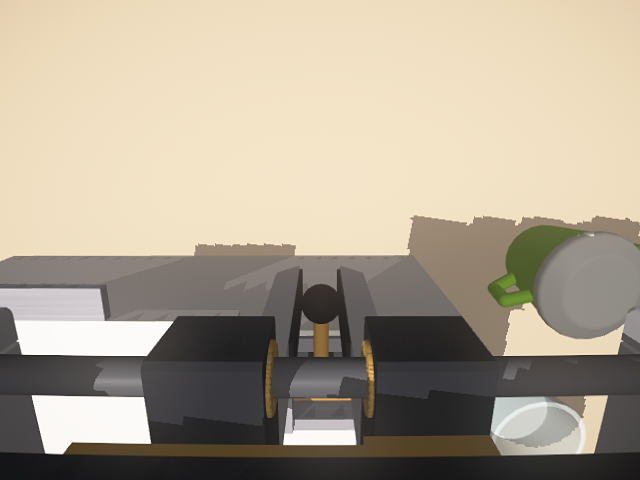

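The arm has come down 50 mm. I'll open, lift and check, then press the knob down from above with the fingers shut if it needs it.

Emit:
carry_out(motion=[{"dx": 0.1,"dy": 0,"dz": 0,"wx": 0,"wy": 0,"wz": 0,"hand": 0.6},{"dx": 0.1,"dy": 0,"dz": 0,"wx": 0,"wy": 0,"wz": 0,"hand": 0.6},{"dx": 0.1,"dy": 0,"dz": 0,"wx": 0,"wy": 0,"wz": 0,"hand": 0.6},{"dx": 0.1,"dy": 0,"dz": -0.5,"wx": 0,"wy": 0,"wz": 0,"hand": 0.6},{"dx": 0.1,"dy": 0,"dz": -1.2,"wx": 0,"wy": 0,"wz": 0,"hand": 0.6},{"dx": 0.1,"dy": 0,"dz": -2.2,"wx": 0,"wy": 0,"wz": 0,"hand": 0.6},{"dx": 0.1,"dy": 0,"dz": -2.8,"wx": 0,"wy": 0,"wz": 0,"hand": 1},{"dx": 0.1,"dy": 0,"dz": -2.8,"wx": 0,"wy": 0,"wz": 0,"hand": 1}])

```text
t: 9.78
position: [0.4741, 0.023, 0.2183]
tool_rot: [2.06, 2.362, 0.006]
force: [1.3, -0.5, 0.3]
finger_gap: 0.0269
```

Run:
```python
from h import *
from plant import r
o=r.get_obs();st(o)
s=r.snapshot("wrist");im=s["img"].copy()
for a,c in((1.57,(0,0,255)),(1.35,(255,0,0))):
    q=proj(s,W(P,[[-.098-.045*np.sin(a),.0913,.148+.045*np.cos(a)]]))[0]; print(a,q)
    cv2.drawMarker(im,tuple(int(round(v)) for v in q),c,0,9,1)
cv2.imwrite("pics/wrist9.png",im)
print([(d["conf"],d["extent"]) for d in r.cut_out("knob","wrist")])
s=r.snapshot("scene");cv2.imwrite("pics/scene9.png",cv2.resize(s["img"][130:330,180:440],None,fx=3,fy=3,interpolation=cv2.INTER_CUBIC))
```

```text
t 9.78 loc [-0.1414  0.0895  0.2183] F [ 1.3 -0.5  0.3] gap 0.0269 rot [2.06  2.362 0.006]
1.57 [322.73575117 242.70895172]
1.35 [322.81582861 248.53362865]
[(0.78, [325.2, 263.0, 24.7, 68.6])]
```

View pics/wrist9.png

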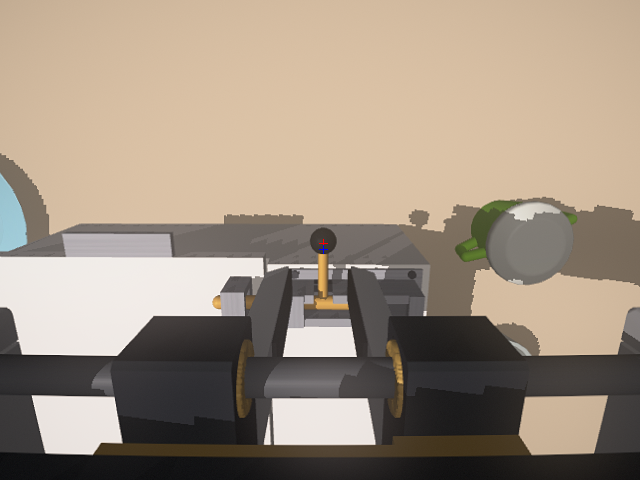

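View pics/scene9.png

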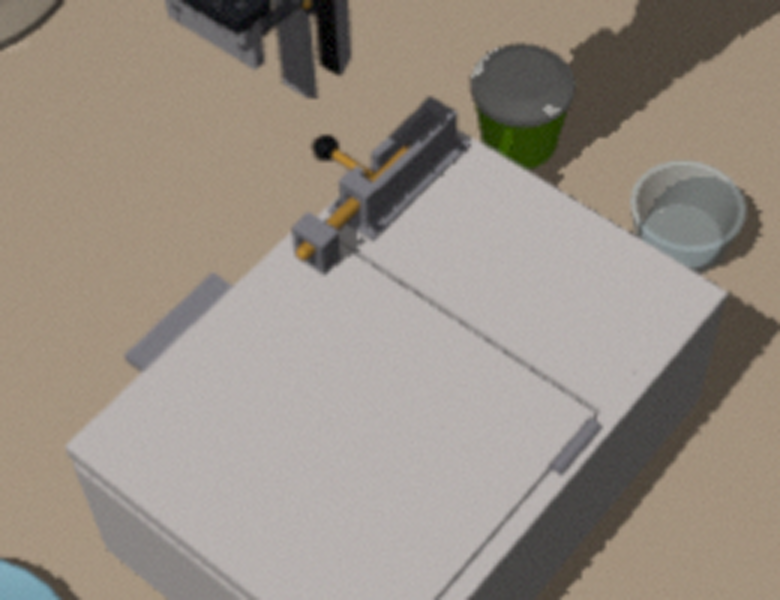

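The handle looks level: the knob at wrist (323,241) falls on the marker for 1.57 rad, and the bolt runs through the keeper. I'll confirm with a light press from above with shut fingers.

Emit:
carry_out(motion=[{"dx": 0.06,"dy": -0.06,"dz": 0.4,"wx": 0,"wy": 0,"wz": 0,"hand": 1},{"dx": 0.06,"dy": -0.06,"dz": 0.8,"wx": 0,"wy": 0,"wz": 0,"hand": 1},{"dx": 0.06,"dy": -0.06,"dz": 1.2,"wx": 0,"wy": 0,"wz": 0,"hand": 1},{"dx": 0.06,"dy": -0.06,"dz": 1.5,"wx": 0,"wy": 0,"wz": 0,"hand": 1},{"dx": 0.06,"dy": -0.06,"dz": 1.75,"wx": 0,"wy": 0,"wz": 0,"hand": 1},{"dx": 0.06,"dy": -0.06,"dz": 1.9,"wx": 0,"wy": 0,"wz": 0,"hand": 1},{"dx": 0.06,"dy": -0.06,"dz": 2.0,"wx": 0,"wy": 0,"wz": 0,"hand": 1},{"dx": 0.06,"dy": -0.06,"dz": 2.05,"wx": 0,"wy": 0,"wz": 0,"hand": 1}])

```text
t: 10.6
position: [0.4682, 0.0257, 0.1551]
tool_rot: [-2.064, -2.367, 0.002]
force: [-8.7, 0.3, 25.8]
finger_gap: 0.0003
```

Emit:
carry_out(motion=[{"dx": 0,"dy": 0,"dz": 0.03,"wx": 0,"wy": 0,"wz": 0,"hand": 1},{"dx": 0,"dy": 0,"dz": 0.06,"wx": 0,"wy": 0,"wz": 0,"hand": 1},{"dx": 0,"dy": 0,"dz": 0.06,"wx": 0,"wy": 0,"wz": 0,"hand": 1}])

```text
t: 10.85
position: [0.4682, 0.0257, 0.1549]
tool_rot: [2.065, 2.368, -0.001]
force: [-9.3, 1.0, 27.1]
finger_gap: 0.0008
```

A hard stop at z = 0.155 under 27 N matches the expected 0.157 for a level handle. I'll retreat and check.

Emit:
carry_out(motion=[{"dx": 0,"dy": 0,"dz": -0.5,"wx": 0,"wy": 0,"wz": 0,"hand": 1},{"dx": 0,"dy": 0,"dz": -1.5,"wx": 0,"wy": 0,"wz": 0,"hand": 1},{"dx": 0,"dy": 0,"dz": -2.7,"wx": 0,"wy": 0,"wz": 0,"hand": 1},{"dx": 0,"dy": -1.0,"dz": -3.6,"wx": 0,"wy": 0,"wz": 0,"hand": 1},{"dx": 0,"dy": -2.0,"dz": -3.6,"wx": 0,"wy": 0,"wz": 0,"hand": 1},{"dx": 0,"dy": -3.0,"dz": -3.6,"wx": 0,"wy": 0,"wz": 0,"hand": 1},{"dx": 0,"dy": -4.0,"dz": -3.6,"wx": 0,"wy": 0,"wz": 0,"hand": 1},{"dx": 0,"dy": -4.0,"dz": -3.6,"wx": 0,"wy": 0,"wz": 0,"hand": 1}])

```text
t: 11.52
position: [0.3452, 0.0095, 0.2591]
tool_rot: [-2.065, -2.366, 0.003]
force: [0.5, -0.6, -0.2]
finger_gap: 0.0004
```

Run:
```python
from h import *
from plant import r
o=r.get_obs();st(o)
S={}
for n in("scene","top"):
    S[n]=r.snapshot(n)
im=S["scene"]["img"][130:330,180:440];cv2.imwrite("pics/scene10.png",cv2.resize(im,None,fx=3,fy=3,interpolation=cv2.INTER_CUBIC))
cv2.imwrite("pics/top10.png",S["top"]["img"])
for y,a in((.0913,1.57),(.0913,1.4)): print(a,[ (proj(S["scene"],W(P,[[-.098-.045*np.sin(a),y,.148+.045*np.cos(a)]]))[0]-[180,130])*3, proj(S["top"],W(P,[[-.098-.045*np.sin(a),y,.148+.045*np.cos(a)]]))[0]])
for n,t in(("top","cup_mid"),("top","flask_mid"),("top","ramekin_mid"),("top","plate_mid"),("top","knob"),("scene","cup_mid"),("scene","flask_mid"),("scene","ramekin_mid"),("scene","plate_mid"),("scene","knob")):
    print(n,t,[(round(d["conf"],2),np.round(d["extent"]).tolist()) for d in r.cut_out(t,n)[:1]])
```

```text
t 11.52 loc [-0.2709  0.0939  0.2591] F [ 0.5 -0.6 -0.2] gap 0.0004 rot [-2.065 -2.366  0.003]
1.57 [array([325.0930656 , 147.14419569]), array([301.93854078, 304.57158342])]
1.4 [array([325.18958312, 140.0468454 ]), array([301.81857834, 304.11126911])]
top cup_mid [(0.89, [226.0, 305.0, 42.0, 29.0])]
top flask_mid [(0.73, [437.0, 214.0, 38.0, 36.0])]
top ramekin_mid [(0.67, [361.0, 242.0, 107.0, 114.0])]
top plate_mid [(0.92, [460.0, 281.0, 68.0, 62.0])]
top knob [(0.64, [302.0, 299.0, 10.0, 21.0])]
scene cup_mid [(0.85, [355.0, 167.0, 36.0, 38.0])]
scene flask_mid [(0.69, [236.0, 380.0, 48.0, 65.0])]
scene ramekin_mid [(0.65, [406.0, 202.0, 39.0, 37.0])]
scene plate_mid [(0.68, [162.0, 357.0, 86.0, 85.0])]
scene knob [(0.66, [293.0, 181.0, 13.0, 7.0])]
```

View pics/scene10.png

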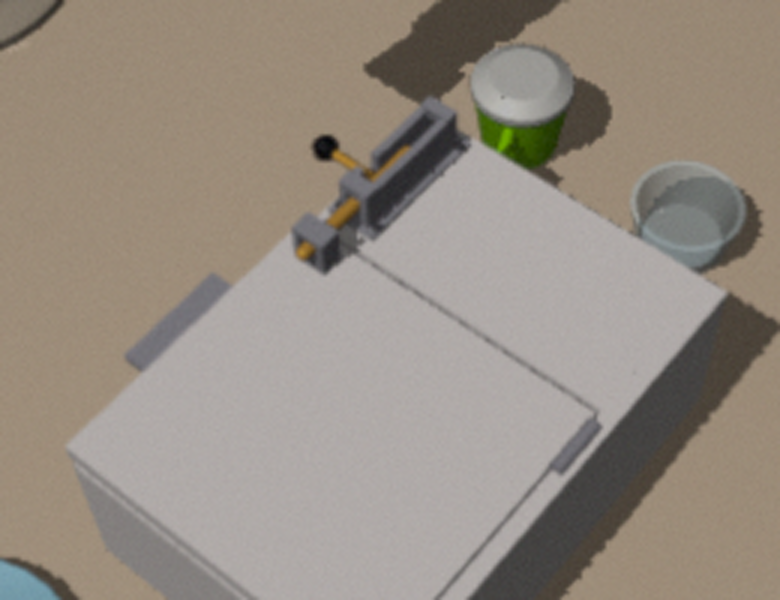

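View pics/top10.png

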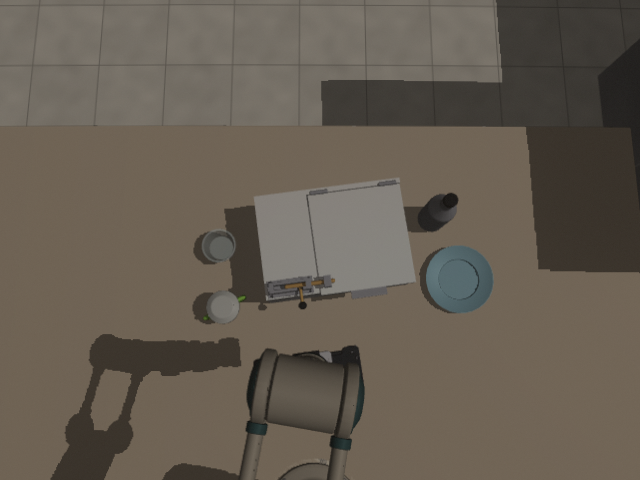

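In both views the flap is flush, the bolt runs through the keeper, and the handle is level. The knob is at (325,147) in the scene crop, exactly where the model puts it for 1.57 rad. The four other items are where they were, and the arm is clear.

```bash
python3 -c "
from plant import r
print(r.close_job())"
```

```text
the job is handed in; nothing more can be done
None
```

The locker is shut, bolted and locked, and I handed the job in about 12 s into the 54 s allowed.

1. **Flap:** I pushed it down with the shut fingers. It stopped at z = 0.130 m with the force rising to 21 N, and later pictures show it flush with the strip.
2. **Bolt:** I gripped the knob and slid the bolt about 40 mm until it stalled at 13 N. The pictures show it running through the keeper.
3. **Handle:** I turned it down along its arc, let go, then pressed on the knob from above. It stopped hard at z = 0.155 m under 27 N, against 0.157 m expected for a level handle. The knob's position in the final scene view matches the fully down angle.

**Last checks:** in the final pictures the cup, bottle, ramekin and plate are where they started, and the arm was clear of everything with its force reading near zero.

**Checks that disagreed:**
- The network put the ramekin on the locker in the last top view and the knob on the keeper in the scene view. Both pictures showed these were wrong.
- While turning the handle, the gripper went down 50 mm instead of 45 mm, so it had probably slipped a few millimetres on the ball. That is why I added the extra press on the knob.

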